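Start the strike plate's wing screw square

ROBOT

A 7-joint arm with a two-finger parallel gripper is mounted at the origin on the work surface. World frame = base frame: x ahead of the robot, y to its left, z up, the work surface at z = 0. Lengths are in m, angles in degrees, forces in N, time in s.
With the tool pointing down it reaches from about 0.35 to 0.9 m from the base axis. Payload 7.2 kg.
Tool frame: the origin (TCP) lies at the very end of the fingers, on their centre line; the grasp point (between the pads) lies 19 mm behind it; z points along the fingers, y is the direction in which the jaws open and shut (so a half turn about z gives the same grasp; the last joint's range is limited). The gripper opens to 88 mm and grips with 3 to 60 N. Pads are 20 mm wide; open, the fingers measure 115 mm over their backs; the gripper's body (75 mm by 178 mm) begins 61 mm behind the grasp point.
Start: joints at [-3.908, 23.554, -0.728, 91.456, 0.321, 64.991, -4.71], TCP at [0.625, -0, 0.223] pointing down, gripper open.
Joint ranges: [-169.25, 169.25], [-16.82, 113.86], [-84.01, 82.57], [7.8, 145.47], [-59.2, 239.2], [7.22, 106.19], [-163.78, 163.78]. Speed limits (degrees/s): [136.94, 136.94, 172.46, 172.46, 180, 180, 180].

INTERFACE

Orientations are given as a 3x3 rotation matrix whose columns are the frame's x, y, z axes.
In Python, from bench import * gives the robot as it stands.
- The arm moves only by the shell command python3 -m jog 'ROWS' [OPENING] [FORCE]. ROWS is JSON, a list of rows, each a list of 4 numbers: the shift along the tool's x, y, z in cm, then the turn about the tool's z in rad. In form: [[dx, dy, dz, roll], ...]. A call has 1 to 20 rows; each row is the pose to reach, as a shift and turn from the pose commanded when the call began, along the tool's axes at that moment; what a row does not reach only later rows make up. A row lasts 1/10 s, in which the tool goes at most 50 mm and 8.59 degrees, less where a joint would pass 70% of its speed; a pose out of reach is approached as far as the arm can. A call with a gripper value outside its range is refused whole. OPENING is the gripper's target within -1 to 1 (fully open at 1, half-way at 0, shut at -1), set as the call begins (- or left out, the last holds). The fingers move at their own pace and stop on an object; FORCE is the grip in N (left out, the last holds). Time passes only in rows, so rows that repeat a pose let the fingers close. It gives the time, the measured TCP pose, the force and the opening at its end, in the units of the state.
- get_state(): the state, without advancing time (a new reading comes with each control period).
- read_camera(name): name is "scene" or "side" or "wrist"; returns the picture (480x640x3 uint8, red, green, blue); there is no depth.
- get_calibration(name): a dict with "vertical_fov" (degrees; the focal length in pixels is half the picture's height over the tangent of half this angle, whatever the lens; pixels are square), "cx", "cy" (the principal point, pixels), "rvec" (rotation vector, rad) and "tvec" (3), from world to camera coordinates, as OpenCV has them. Camera axes: x right, y down, z forward; pixel columns grow to the right and rows downward; lengths in m; the calibration is good to about 2 mm. A picture is of the moment at which its call begins: read the wrist's pose just before it. get_calibration takes no time and is no camera call; for the wrist camera it gives the pose at the moment of the call.
- job_done(): hands the job in, once; it reports no verdict.
The state is a dict: "time_s": time; "q": joint angles; "dq": joint speeds; "tau": joint torques, N m; "tcp_pos": TCP position; "ee_rot": TCP orientation; "wrist_force": force on the tool from outside, world axes, zero at the start; "moment": the same for the moment, N m; "gripper_width": opening from 0.0 (shut) to 1.0 (fully open).
Only numpy, scipy, OpenCV 4.12 (cv2) and the standard library are available. Lean on these libraries where they do the work, as an engineer would, in place of code of your own. Each camera call takes 0.05 s, during which the arm holds its last target.

TASK

Pick up the slotted wing-screw driver (the taller one with the square handle), set it upright and fully down over the wing screw on the strike plate, and only then turn it clockwise, seen from above, until the screw has made its first sixth of a turn (about 60 degrees). Let go and leave the driver standing upright on the plate over the screw. Leave the round-handled nut driver standing where it is.

Things in the scene. Friction and masses are not known exactly. Their poses are not given: they have to be found in the camera images.
- wing_driver: Loose driver, 0.3 kg, 125 mm tall, upright on the counter. Origin: centre of underside; z up its axis; x along its slot. Steel foot 44 x 44 x 38 mm, cut through along x by a slot 18 mm wide, 28 high, flaring over its lowest 10 mm to 30 wide. Square pale wood handle 28 x 28 mm, 50 to 125 mm above the underside, flats square to x and y. Half a turn about z fits the same.
- wing_screw_foot (a point): Foot of the steel wing screw: on its upright axis, at the top of the level strike plate (74 x 156 mm, on a fixed oak block, 38 mm above the counter). z up; x along the wing, turning with it. Wing: tab 40 long (x), 6 thick, top 22 mm above the plate. A seated driver stands flat on the plate, astride the wing. Hexagon bolt head, 9 mm high, 84 mm off to the starting +y: not part of the job.
- wing_screw (a joint): Turn of the wing screw, rad: 0 at the start, growing clockwise seen from above; 60 degrees is 1.05. It cannot go below 0. Friction (0.08 N m) holds it where it is left; it does not sink noticeably. The slot has play: about 6 mm each way across the wing and 17 degrees each way before it drives the screw, so the driver may turn up to 35 degrees more than the screw.
- nut_driver: Bystander to leave standing: loose nut driver, 0.25 kg, 100 mm tall, on a round steel socket 36 mm wide, with a round pale wood handle 32 mm wide. Origin: centre of its underside, z up. It does not fit the wing.
Mind the look-alikes: they are no part of the job. Leave any orange, red or turquoise look-alike of the part that bears wing_screw_foot alone.

How it is judged:
By the outcome, as a careful person would: the job done as asked, in the order asked, and still so for the second after the job is handed in, with the robot touching nothing.
It also fails if it takes over 42 s, if anything falls off the work surface, if the arm or the gripper's body presses on something with over 40 N, if the wrist force passes 120 N, or if a joint passes its speed limit or range.

## Working session

There is one attempt and no reset: what is moved stays moved. The work goes in short steps, Python scripts to look and compute and a shell command to move; the robot and the scene stay as the last step left them, time stands still between calls to the robot, and variables do not carry over. Pictures are saved under pics/ and viewed, and the job is handed in when it is done.

```bash
mkdir -p pics; ls; python3 - <<'E'
from bench import *
import cv2
s=get_state(); print(s)
for n in("scene","side","wrist"):
    print(n,get_calibration(n)); cv2.imwrite(f"pics/{n}0.png",read_camera(n)[:,:,::-1])
E
```

```text
pics
{'time_s': 0.0, 'q': array([-3.90928127, 23.6004533 , -0.72931841, 91.50152496,  0.32002349,
       64.98888527, -4.70929933]), 'dq': array([ 0.00218782, -0.00968677,  0.03138293,  0.10854647, -0.06681835,
        0.06669642, -0.05274449]), 'tau': array([-2.92756195e-04, -5.87956166e+01,  6.41712137e-01, -2.91074431e+01,
       -5.37758670e-02,  1.83686998e-02,  1.53371734e-04]), 'tcp_pos': array([ 6.24522162e-01, -6.67484261e-06,  2.21822255e-01]), 'ee_rot': array([[-7.09627534e-05,  9.99998799e-01, -1.54794405e-03],
       [ 9.99999993e-01,  7.08243036e-05, -8.94957223e-05],
       [-8.93859828e-05, -1.54795039e-03, -9.99998798e-01]]), 'wrist_force': array([ 0.08194124, -0.12435305, -0.1140434 ]), 'moment': array([-0.00495186,  0.06528426,  0.0106442 ]), 'gripper_width': 0.9989781023816181}
scene {'vertical_fov': 49.01484984293248, 'cx': 323.12093031303704, 'cy': 241.77846699556588, 'rvec': array([ 1.60167427,  2.07882237, -0.75852755]), 'tvec': array([ 0.06347015, -0.28812627,  1.29261315])}
side {'vertical_fov': 50.39144923405028, 'cx': 307.01253485422393, 'cy': 236.63199685008837, 'rvec': array([ 2.19173059, -0.06208495,  0.01464415]), 'tvec': array([-0.39301071,  0.07963619,  1.27086208])}
wrist {'vertical_fov': 64.25795398032837, 'cx': 320.5361973873927, 'cy': 239.17850112737904, 'rvec': array([-2.89777357e+00, -1.50294240e-03,  3.52251315e-04]), 'tvec': array([-0.62465598, -0.02872621,  0.38826509])}
```

View pics/scene0.png

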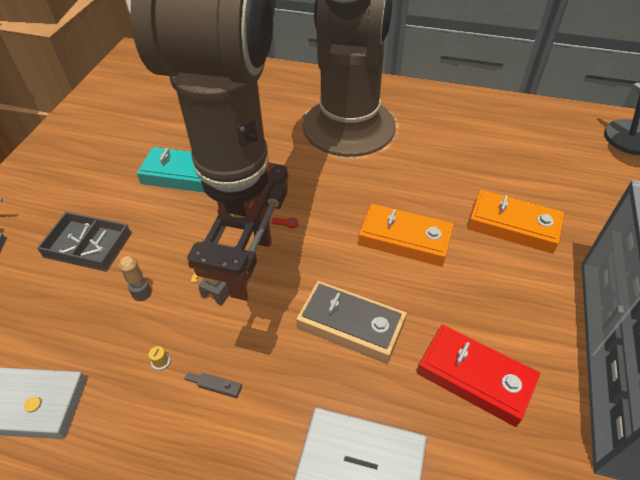

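View pics/side0.png

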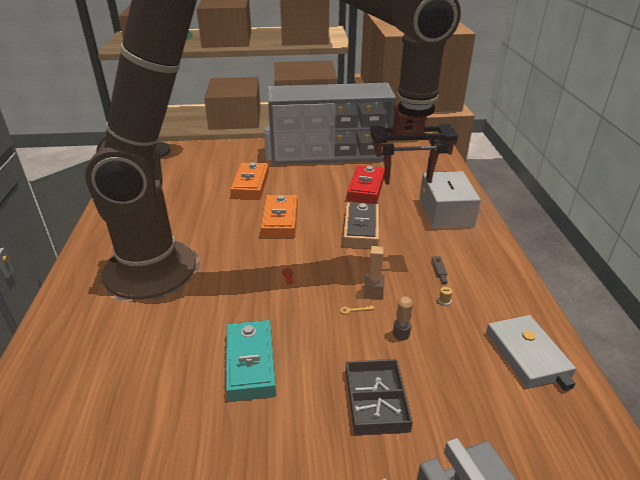

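View pics/wrist0.png

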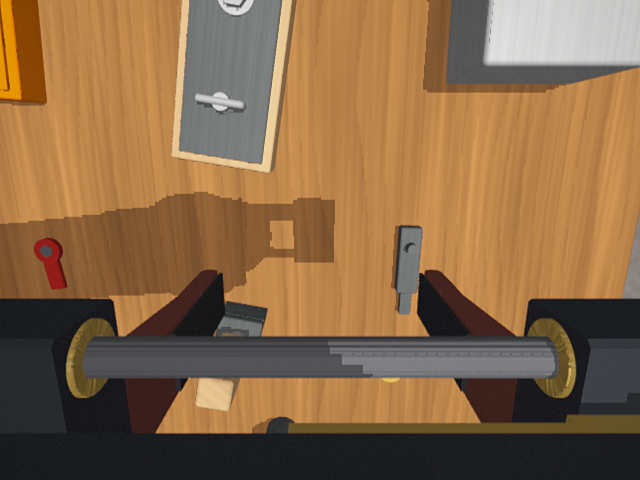

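```bash
cat > h.py <<'E'
from bench import *
import cv2, numpy as np
def cam(n,c=None):
    c=c or get_calibration(n); f=240/np.tan(np.radians(c['vertical_fov']/2))
    K=np.array([[f,0,c['cx']],[0,f,c['cy']],[0,0,1.]]); R=cv2.Rodrigues(c['rvec'])[0]
    return K,R,c['tvec']
def onz(C,uv,z):
    K,R,t=C; d=R.T@np.linalg.inv(K)@np.array([*uv,1.]); o=-R.T@t
    return o+d*(z-o[2])/d[2]
def tri(C1,uv1,C2,uv2):
    P=[K@np.c_[R,t] for K,R,t in(C1,C2)]
    X=cv2.triangulatePoints(P[0],P[1],np.array(uv1,float).reshape(2,1),np.array(uv2,float).reshape(2,1)); return (X[:3]/X[3]).ravel()
def proj(C,X):
    K,R,t=C; return cv2.projectPoints(np.array(X,float).reshape(-1,3),cv2.Rodrigues(R)[0],t,K,None)[0].reshape(-1,2)
E
python3 - <<'E'
from h import *
w=cam("wrist");s=cam("side");c=cam("scene")
print("wing c",onz(w,(220,102),.055), "ends",onz(w,(196,98),.06),onz(w,(245,105),.06),"bolt",onz(w,(236,3),.047))
print("wing from scene", onz(c,(334,303),.055),"tri wing",tri(w,(220,100),c,(334,303)))
print("driver top side",onz(s,(377,250),.125),"base",onz(s,(374,292),0))
print("driver wrist top",onz(w,(214,395),.125),"foot",onz(w,(248,308),.038))
print("nut top side",onz(s,(404,301),.1),"base",onz(s,(402,335),0), onz(c,(128,262),.1))
print("cam",-w[1].T@w[2])
E
```

```text
wing c [0.54290546 0.09964017 0.055     ] ends [0.5251596  0.10214108 0.06      ] [0.56407179 0.09687746 0.06      ] bolt [0.55810622 0.17414229 0.047     ]
wing from scene [0.54791168 0.10034248 0.055     ] tri wing [0.54243602 0.10024131 0.0477487 ]
driver top side [ 0.5419951  -0.12474051  0.125     ] base [ 0.54387897 -0.12203124  0.        ]
driver wrist top [ 0.54224047 -0.12254253  0.125     ] foot [ 0.55410241 -0.08875335  0.038     ]
nut top side [ 0.5754583 -0.2628663  0.1      ] base [ 5.81626564e-01 -2.60318240e-01 -1.11022302e-16] [ 0.58475844 -0.2535798   0.1       ]
cam [0.62476768 0.06647626 0.38359792]
```

```bash
python3 -m jog '[[-3,0,0,0],[-7,0,0,0],[-11,0,0,0],[-14,0,0,0],[-14,0,0,0],[-14,0,0,0]]' 1; python3 - <<'E'
from h import *
import json
for n in ("wrist","scene"):
    C=get_calibration(n); cv2.imwrite(f"pics/{n}1.png",read_camera(n)[:,:,::-1])
    if n=="wrist": json.dump({k:np.array(v).tolist() for k,v in C.items()},open("w1.json","w"))
print(get_state()['tcp_pos'],get_state()['time_s'])
E
```

```text
time_s: 0.75
tcp_pos: [0.6247, -0.1405, 0.2222]
ee_rot: [[0.002, 1.0, -0.001], [1.0, -0.002, 0.0], [0.0, -0.001, -1.0]]
wrist_force: [0.6, 0.8, -0.6]
gripper_width: 0.999
[ 0.6251033  -0.13835168  0.22239172] 0.85
```

View pics/wrist1.png

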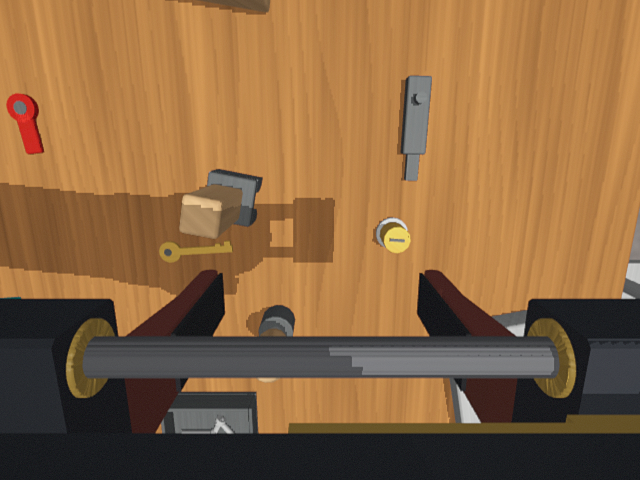

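View pics/scene1.png

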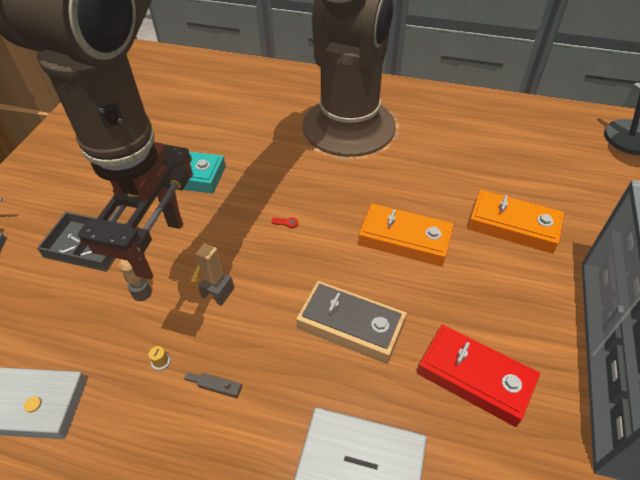

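```bash
python3 - <<'E'
import cv2
i=cv2.imread("pics/wrist1.png"); cv2.imwrite("pics/wz1.png",cv2.resize(i[160:250,160:280],None,fx=6,fy=6,interpolation=2))
i=cv2.imread("pics/wrist0.png"); cv2.imwrite("pics/wz0.png",cv2.resize(i[60:180,165:300],None,fx=5,fy=5,interpolation=2))
i=cv2.imread("pics/scene1.png"); cv2.imwrite("pics/sz1.png",cv2.resize(i[235:310,180:260],None,fx=7,fy=7,interpolation=2))
E
```

```text
(no output)
```

View pics/wz1.png

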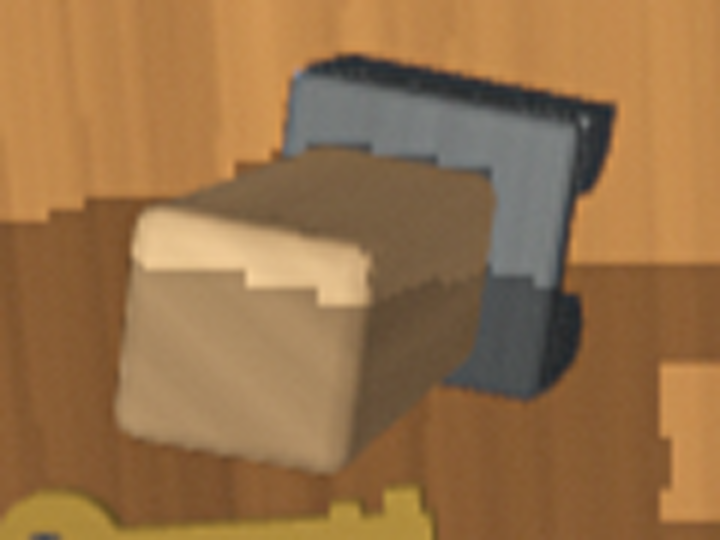

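View pics/wz0.png

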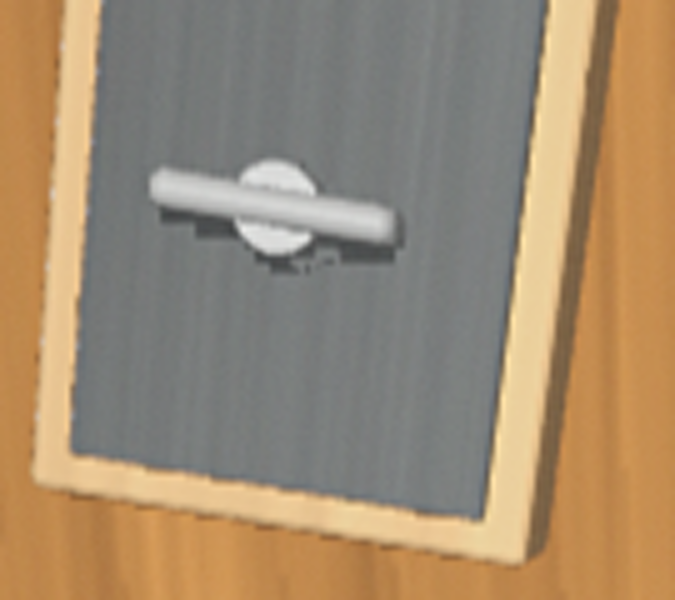

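View pics/sz1.png

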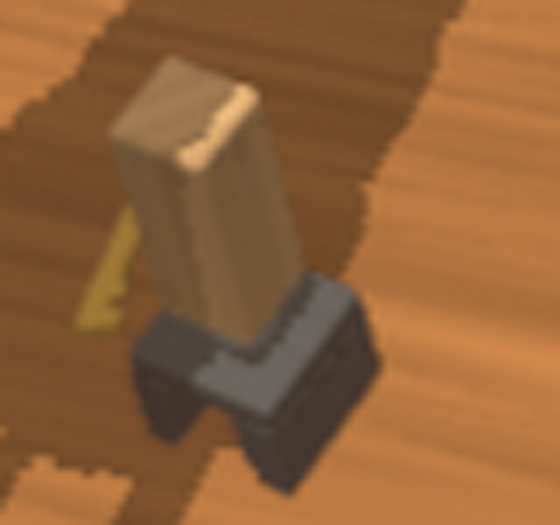

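```bash
python3 - <<'E'
from h import *
import json
w1=cam("wrist",{k:np.array(v) if isinstance(v,list) else v for k,v in json.load(open("w1.json")).items()})
c=cam("scene");s=cam("side")
z=lambda a,o,f:(np.array(a)+.5)/f-.5+np.array(o)
tw=[z(a,(160,160),6) for a in[(138,210),(370,250),(340,472),(118,432)]]
ts=[z(a,(180,235),7) for a in[(110,135),(172,58),(258,95),(190,168)]]
mw=np.mean(tw,0);ms=np.mean(ts,0)
print("top tri",tri(w1,mw,c,ms))
P=np.array([onz(w1,u,.125) for u in tw]);print(P,P.mean(0))
a=lambda d:np.degrees(np.arctan2(d[1],d[0]))
print("yaw",a(P[1]-P[0]),a(P[2]-P[3]),a(P[0]-P[3])-90,a(P[1]-P[2])-90,np.linalg.norm(P[1]-P[0]),np.linalg.norm(P[1]-P[2]))
F=np.array([onz(w1,z(u,(160,160),6),.038) for u in[(295,72),(580,120),(535,395)]]);print("foot",F,(F[0]+F[2])/2,a(F[1]-F[0]),a(F[1]-F[2])-90)
E
python3 - <<'E'
import cv2
i=cv2.imread("pics/scene1.png"); cv2.imwrite("pics/sz2.png",cv2.resize(i[275:365,290:410],None,fx=6,fy=6,interpolation=2))
E
```

```text
top tri [ 0.54085657 -0.12481073  0.1183304 ]
[[ 0.53138699 -0.1071368   0.125     ]
 [ 0.5573184  -0.11170251  0.125     ]
 [ 0.55218958 -0.13764644  0.125     ]
 [ 0.52681756 -0.13285961  0.125     ]] [ 0.54192813 -0.12233634  0.125     ]
yaw -9.98565552810799 -10.684154242798797 -10.073002766042023 -11.182536262137717 0.026330283321222458 0.026446021086751762
foot [[ 0.52514061 -0.09768753  0.038     ]
 [ 0.56726948 -0.10480581  0.038     ]
 [ 0.55860695 -0.14681454  0.038     ]] [ 0.54187378 -0.12225104  0.038     ] -9.590375818067377 -11.651519293809798
```

View pics/sz2.png

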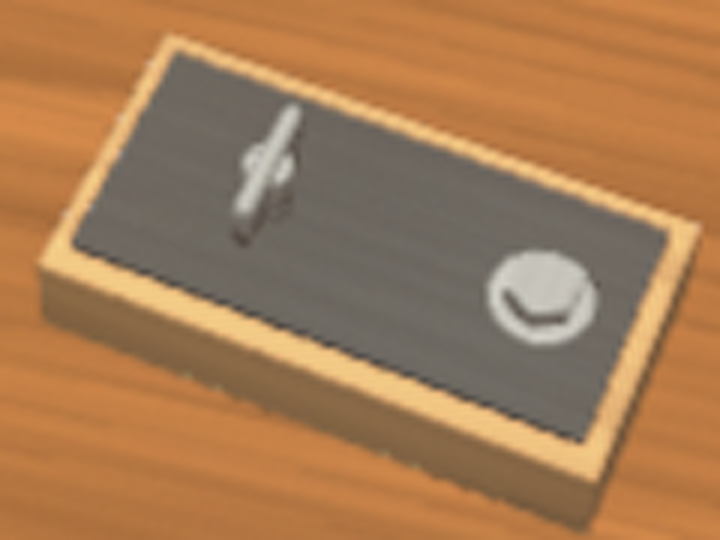

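```bash
python3 - <<'E'
from h import *
w=cam("wrist",dict(vertical_fov=64.25795398032837,cx=320.5361973873927,cy=239.17850112737904,rvec=np.array([-2.89777357e+00,-1.50294240e-03,3.52251315e-04]),tvec=np.array([-0.62465598,-0.02872621,0.38826509])))
c=cam("scene");z=lambda a,o,f:(np.array(a)+.5)/f-.5+np.array(o)
a=lambda d:np.degrees(np.arctan2(d[1],d[0]))
e0=z((157,184),(165,60),5);e1=z((393,220),(165,60),5)
s0=z((292,108),(290,275),6);s1=z((245,208),(290,275),6)
print("tri ends",tri(w,e0,c,s0),tri(w,e1,c,s1))
E=[onz(w,e,.060) for e in(e0,e1)];print(E,np.mean(E,0),a(E[1]-E[0]),np.linalg.norm(E[1]-E[0]))
S=[onz(c,e,.060) for e in(s0,s1)];print("scene",S,np.mean(S,0),a(S[1]-S[0]))
p0=z((72,455),(165,60),5);p1=z((483,520),(165,60),5);q0=z((175,52),(290,275),6);q1=z((72,243),(290,275),6)
print("plate tri",tri(w,p0,c,q0),tri(w,p1,c,q1))
P=[onz(w,p,.038) for p in(p0,p1)];d=P[1]-P[0];print(P,np.linalg.norm(d),a(d))
q=[onz(c,z(u,(290,275),6),.038) for u in[(175,52),(72,243),(582,440),(668,232)]];print("scene plate",q)
print("mid edge",np.mean(P,0), np.mean(q,0))
E
```

```text
tri ends [0.52442396 0.10282302 0.05459417] [0.56207098 0.09794358 0.05610116]
[array([0.52517337, 0.10332958, 0.06      ]), array([0.56258959, 0.0979236 , 0.06      ])] [0.54388148 0.10062659 0.06      ] -8.221326835302706 0.037804737652471165
scene [array([0.52869382, 0.102965  , 0.06      ]), array([0.56462643, 0.09834362, 0.06      ])] [0.54666012 0.10065431 0.06      ] -7.328713663682734
plate tri [0.49737911 0.0598215  0.02963476] [0.57109745 0.04892458 0.03159484]
[array([0.49992827, 0.06080151, 0.038     ]), array([0.57193311, 0.04962667, 0.038     ])] 0.07286683020933997 -8.821683210527612
scene plate [array([0.50339122, 0.06102355, 0.038     ]), array([0.57492109, 0.0500834 , 0.038     ]), array([0.59975284, 0.20213681, 0.038     ]), array([0.5283895 , 0.21371283, 0.038     ])]
mid edge [0.53593069 0.05521409 0.038     ] [0.55161366 0.13173915 0.038     ]
```

```bash
python3 - <<'E'
from h import *
s=get_state();R=s['ee_rot'];d=np.array([.542,-.1223,.150])-s['tcp_pos'];print(s['tcp_pos'],R,R.T@d*100,np.degrees(np.arctan2(R[1,1],R[0,1])))
E
```

```text
[ 0.6251033  -0.13835168  0.22239172] [[-1.70165491e-03  9.99998492e-01 -3.45513044e-04]
 [ 9.99998030e-01  1.70200706e-03  1.02149615e-03]
 [ 1.02208267e-03 -3.43774129e-04 -9.99999419e-01]] [ 1.61190739 -8.3050969   7.24367899] 0.09751787400199562
```

```bash
python3 -m jog '[[0.4,-2,0,0.05],[0.8,-4.5,1,0.1],[1.3,-7,2,0.15],[1.6,-8.3,4,0.18],[1.6,-8.3,7,0.183],[1.6,-8.3,7.2,0.183],[1.6,-8.3,7.2,0.183],[1.6,-8.3,7.2,0.183]]' 1; python3 - <<'E'
from h import *
s=get_state();R=s['ee_rot'];print(s['time_s'],s['q'],s['tcp_pos'],R,R.T@(np.array([.542,-.1223,.076])-s['tcp_pos'])*100,np.degrees(np.arctan2(R[1,1],R[0,1])))
a=read_camera("wrist");b=read_camera("scene")
cv2.imwrite("pics/w2.png",a[:,:,::-1]);cv2.imwrite("pics/s2.png",cv2.resize(b[180:340,100:300,::-1],None,fx=3.5,fy=3.5))
E
```

```text
time_s: 1.65
tcp_pos: [0.5431, -0.1236, 0.1519]
ee_rot: [[0.181, 0.983, 0.002], [0.983, -0.181, -0.0], [0.0, 0.002, -1.0]]
wrist_force: [-0.9, 0.5, 0.8]
gripper_width: 1.001
1.65 [  5.54769743  21.02486725   2.92052679 105.86698655  -1.32229591
  53.04323921  -1.35561525] [ 0.54314062 -0.12356099  0.15187801] [[ 1.80913689e-01  9.83497506e-01  1.70097445e-03]
 [ 9.83498951e-01 -1.80913807e-01 -8.52912813e-05]
 [ 2.23846002e-04  1.68833695e-03 -9.99998550e-01]] [ 0.10168429 -0.14780308  7.58758489] -10.423006018866026
```

View pics/w2.png

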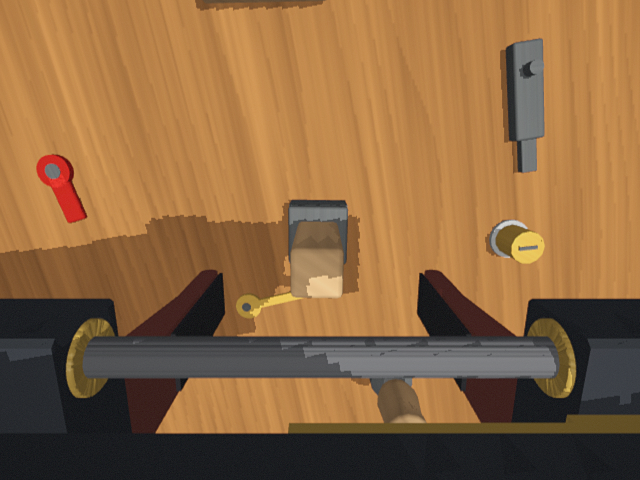

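View pics/s2.png

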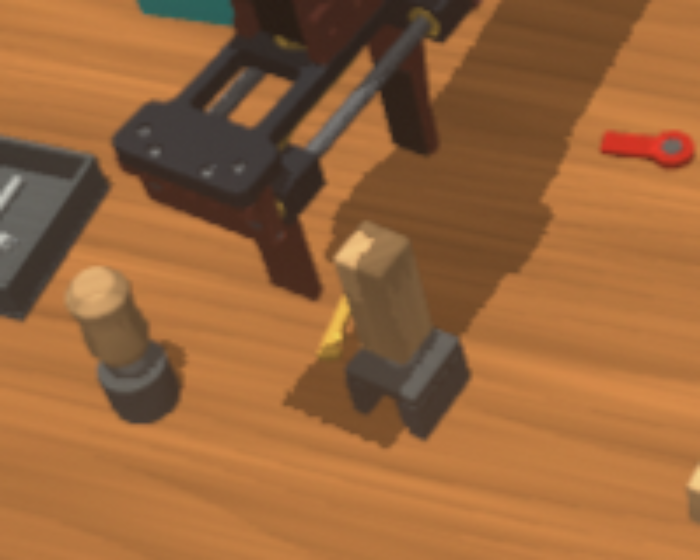

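```bash
python3 -m jog '[[0.1,-0.1,2,0],[0.1,-0.1,4.5,0],[0.1,-0.1,6.5,0],[0.1,-0.1,7.5,0],[0.1,-0.1,7.5,0],[0.1,-0.1,7.5,0]]' 1; python3 -m jog '[[0,0,0,0],[0,0,0,0],[0,0,0,0],[0,0,0,0],[0,0,0,0],[0,0,0,0],[0,0,0,0],[0,0,0,0],[0,0,0,0],[0,0,0,0]]' -1 30;  python3 - <<'E'
from h import *
b=read_camera("scene");a=read_camera("side")
cv2.imwrite("pics/s3.png",cv2.resize(b[180:340,100:300,::-1],None,fx=3.5,fy=3.5))
cv2.imwrite("pics/d3.png",cv2.resize(a[180:360,300:480,::-1],None,fx=3.3,fy=3.3))
E
```

```text
time_s: 2.35
tcp_pos: [0.5419, -0.123, 0.0765]
ee_rot: [[0.182, 0.983, 0.001], [0.983, -0.182, -0.0], [0.0, 0.001, -1.0]]
wrist_force: [0.8, 0.2, -0.9]
gripper_width: 0.999
time_s: 3.35
tcp_pos: [0.5412, -0.1228, 0.0756]
ee_rot: [[0.182, 0.983, -0.0], [0.983, -0.182, -0.0], [-0.0, -0.0, -1.0]]
wrist_force: [0.5, -0.0, 0.0]
gripper_width: 0.318
```

View pics/s3.png

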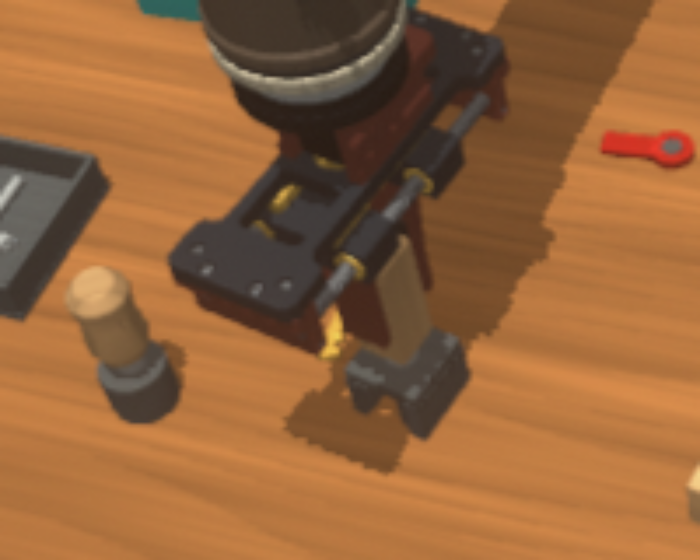

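View pics/d3.png

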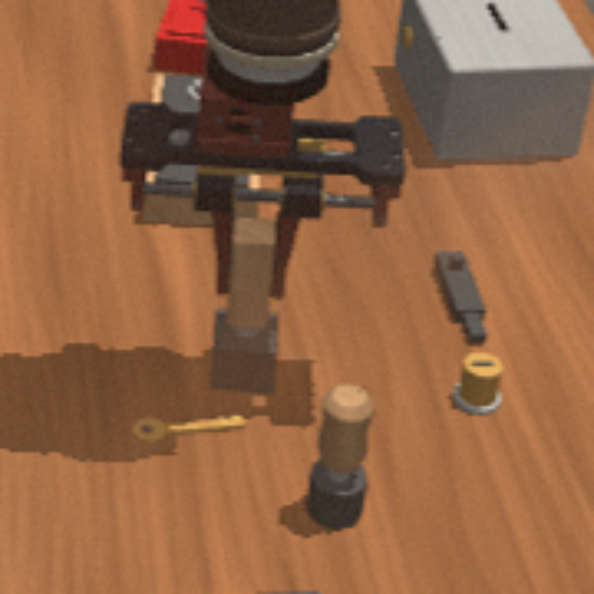

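```bash
python3 -m jog '[[0,0,-1,0],[0,0,-3,0],[0,0,-5.5,0],[0,0,-8,0],[1,-0.2,-9,0],[4,-0.7,-9,0],[8,-1.3,-9,0],[11.5,-1.9,-9,0],[13.5,-2.2,-9,-0.02],[14,-2.3,-9,-0.03],[14,-2.3,-9,-0.03],[14,-2.3,-9,-0.03]]' -1;  python3 - <<'E'
from h import *
import json
C=get_calibration("wrist");a=read_camera("wrist");b=read_camera("scene")
json.dump({k:np.array(v).tolist() for k,v in C.items()},open("w4.json","w"))
s=get_state();print(s['tcp_pos'],s['ee_rot'],s['wrist_force'])
cv2.imwrite("pics/w4.png",a[:,:,::-1]);cv2.imwrite("pics/s4.png",b[:,:,::-1])
E
```

```text
time_s: 4.65
tcp_pos: [0.544, 0.0171, 0.1654]
ee_rot: [[0.154, 0.988, -0.0], [0.988, -0.154, -0.001], [-0.001, -0.0, -1.0]]
wrist_force: [-0.8, -1.1, -3.1]
gripper_width: 0.316
[0.5440402  0.0169638  0.16553858] [[ 1.55139526e-01  9.87892549e-01 -1.96485774e-04]
 [ 9.87892192e-01 -1.55139637e-01 -8.42915409e-04]
 [-8.63192584e-04 -6.33372654e-05 -9.99999625e-01]] [ 0.01161334  0.0093257  -2.79611664]
```

View pics/w4.png

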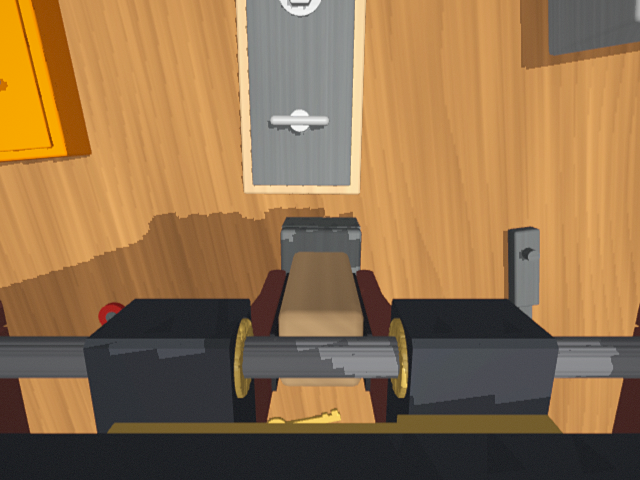

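View pics/s4.png

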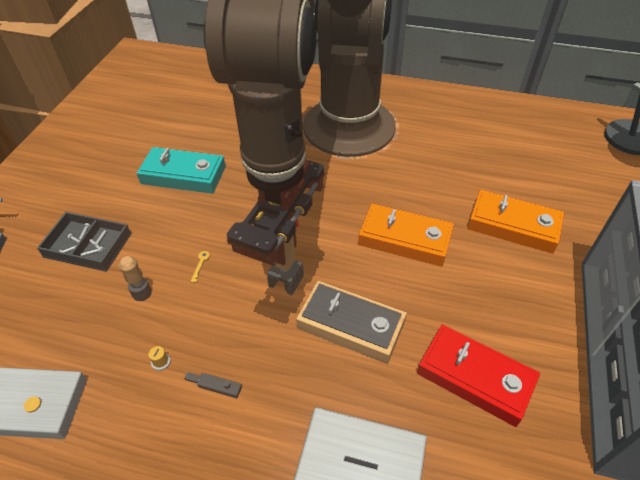

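```bash
python3 - <<'E'
import cv2
i=cv2.imread("pics/w4.png"); cv2.imwrite("pics/w4z.png",cv2.resize(i[90:300,235:375],None,fx=4,fy=4,interpolation=2)[:600] if 0 else cv2.resize(i[95:245,250:370],None,fx=4,fy=4,interpolation=2))
E
```

```text
(no output)
```

View pics/w4z.png

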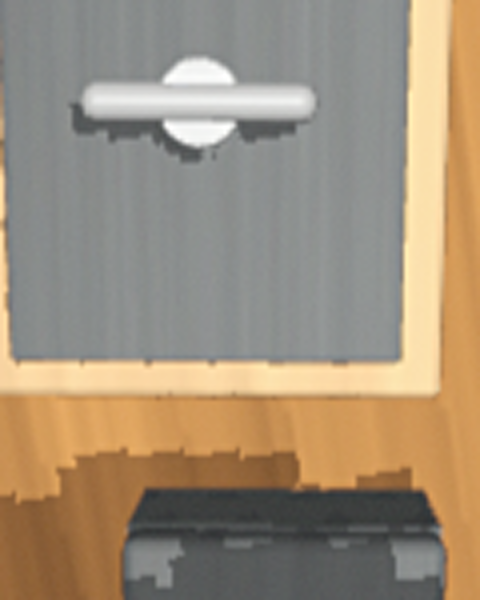

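```bash
python3 - <<'E'
from h import *
import json
w=cam("wrist",{k:np.array(v) if isinstance(v,list) else v for k,v in json.load(open("w4.json")).items()})
z=lambda a:(np.array(a)+.5)/4-.5+np.array((250,95))
a=lambda d:np.degrees(np.arctan2(d[1],d[0]))
E=[onz(w,z(u),.060) for u in((82,101),(316,101))];W=np.mean(E,0);print("wing",E,W,a(E[1]-E[0]),np.linalg.norm(E[1]-E[0]))
F=[onz(w,z(u),.128) for u in((124,538),(446,538))];M=np.mean(F,0);print("foot front edge",F,M,a(F[1]-F[0]),np.linalg.norm(F[1]-F[0]))
F2=[onz(w,z(u),.090) for u in((142,490),(432,490))];print("foot bottom front",F2,np.mean(F2,0),np.linalg.norm(F2[1]-F2[0]))
s=get_state();t=s['tcp_pos'];R=s['ee_rot']
n=R[:,0]; print("TCP",t,"foot centre est",M-.022*n,"bottom",np.mean(F2,0)-.022*n,"d tool cm",R.T@(W-t)*100, "from foot",R.T@(W-(M-.022*n))*100)
P=[onz(w,z(u),.038) for u in((11,359),(402,359))];print("plate",P,a(P[1]-P[0]),np.linalg.norm(P[1]-P[0]),np.mean(P,0), np.mean(P,0)-W)
E
```

```text
wing [array([0.52340697, 0.10336486, 0.06      ]), array([0.56201615, 0.09737095, 0.06      ])] [0.54271156 0.10036791 0.06      ] -8.824481850210741 0.039071672123351046
foot front edge [array([0.5264425, 0.0425528, 0.128    ]), array([0.56884943, 0.03595836, 0.128     ])] [0.54764596 0.03925558 0.128     ] -8.83892759057586 0.04291660068749732
foot bottom front [array([0.52534947, 0.04202173, 0.09      ]), array([0.57048495, 0.03500435, 0.09      ])] [0.54791721 0.03851304 0.09      ] 0.0456777325684816
TCP [0.5440402  0.0169638  0.16553858] foot centre est [0.54423289 0.01752195 0.12801899] bottom [0.54450414 0.01677941 0.09001899] d tool cm [ 8.22792461 -1.424515   10.54685006] from foot [ 8.16655702 -1.4351298   6.79494315]
plate [array([0.49910191, 0.06147639, 0.038     ]), array([0.5717718 , 0.05018393, 0.038     ])] -8.832769703737336 0.07354204635177622 [0.53543686 0.05583016 0.038     ] [-0.0072747  -0.04453775 -0.022     ]
```

```bash
python3 -m jog '[[1,-0.2,0,0],[3,-0.5,0,0],[5.5,-1,0,0],[7.3,-1.3,0,0],[8.1,-1.4,0,0],[8.2,-1.4,0.5,0],[8.2,-1.4,1.5,0],[8.2,-1.4,2,0],[8.2,-1.4,2,0],[8.2,-1.4,2,0]]' -1;  python3 - <<'E'
from h import *
b=read_camera("scene");a=read_camera("side")
s=get_state();print(s['tcp_pos'],s['ee_rot'],s['wrist_force'],s['q'])
cv2.imwrite("pics/s5.png",cv2.resize(b[240:370,280:420,::-1],None,fx=4,fy=4,interpolation=2));cv2.imwrite("pics/d5.png",cv2.resize(a[120:260,300:440,::-1],None,fx=4,fy=4,interpolation=2))
R=s['ee_rot'];print(R.T@(np.array([.5427,.1004,.1136])-s['tcp_pos'])*100)
C=cam("scene")
E
```

```text
time_s: 5.75
tcp_pos: [0.5427, 0.1014, 0.1454]
ee_rot: [[0.154, 0.988, -0.001], [0.988, -0.154, -0.0], [-0.0, -0.0, -1.0]]
wrist_force: [-0.4, -0.8, -2.5]
gripper_width: 0.317
[0.54295917 0.10182192 0.14583164] [[ 1.53011247e-01  9.88224380e-01  3.66234060e-04]
 [ 9.88224445e-01 -1.53011261e-01  1.16140997e-05]
 [ 6.75152718e-05  3.60144363e-04 -9.99999933e-01]] [ 0.20867418  1.305928   -2.01122426] [-13.83614141  21.17894616  -2.2958444  106.48249683   1.05403353
  52.33838347 -25.42230134]
[-0.1447007  -0.00501539  3.22315282]
```

View pics/s5.png

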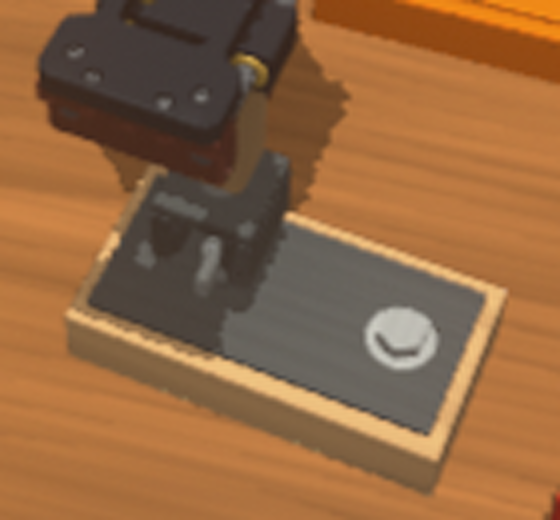

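View pics/d5.png

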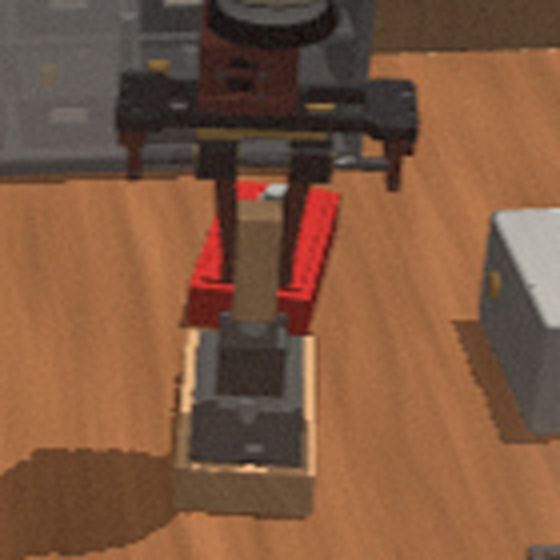

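```bash
python3 -m jog '[[-0.1,0,0.5,0],[-0.1,0,1,0],[-0.1,0,1.5,0],[-0.1,0,2,0],[-0.1,0,2.5,0],[-0.1,0,2.9,0],[-0.1,0,3,0],[-0.1,0,3,0],[-0.1,0,3,0]]' -1;  python3 - <<'E'
from h import *
b=read_camera("scene")
s=get_state();print(s['tcp_pos'],s['ee_rot'],s['wrist_force'],s['moment'])
cv2.imwrite("pics/s6.png",cv2.resize(b[240:370,280:420,::-1],None,fx=4,fy=4,interpolation=2))
E
```

```text
time_s: 6.75
tcp_pos: [0.5427, 0.1012, 0.1158]
ee_rot: [[0.152, 0.988, 0.0], [0.988, -0.152, 0.0], [0.0, 0.0, -1.0]]
wrist_force: [-0.1, 0.7, -3.3]
gripper_width: 0.316
[0.5427321  0.10122214 0.1158594 ] [[ 1.52411564e-01  9.88317031e-01  4.01986821e-04]
 [ 9.88317099e-01 -1.52411617e-01  1.04215901e-04]
 [ 1.64265811e-04  3.81406740e-04 -9.99999914e-01]] [ 0.06423733 -0.08356581 -3.3608361 ] [ 0.02513567 -0.03721627  0.01320147]
```

View pics/s6.png

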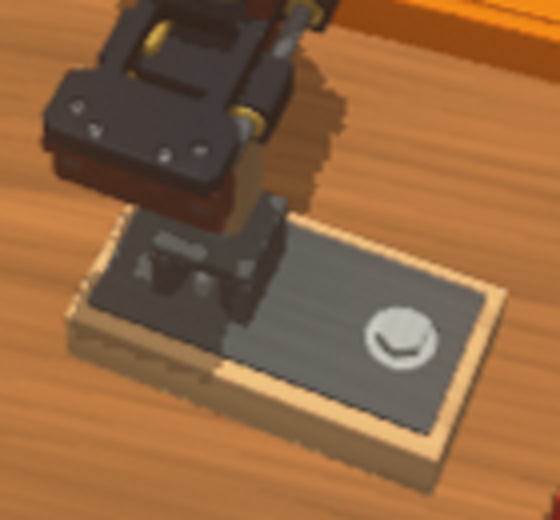

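```bash
python3 -m jog '[[0,0,0.1,0],[0,0,0.2,0],[0,0,0.25,0],[0,0,0.3,0],[0,0,0.3,0],[0,0,0.3,0]]' -1;  python3 - <<'E'
from h import *
s=get_state();print(s['tcp_pos'],s['ee_rot'],s['wrist_force'],s['moment'])
E
```

```text
time_s: 7.4
tcp_pos: [0.5427, 0.1012, 0.1136]
ee_rot: [[0.153, 0.988, 0.001], [0.988, -0.153, 0.0], [0.0, 0.001, -1.0]]
wrist_force: [-2.9, -1.1, 5.8]
gripper_width: 0.32
[0.54271709 0.10121523 0.11358998] [[ 1.52502895e-01  9.88302856e-01  5.75523006e-04]
 [ 9.88302992e-01 -1.52503012e-01  1.65786725e-04]
 [ 2.51616486e-04  5.43508153e-04 -9.99999821e-01]] [-2.91326209 -1.13608692  5.8355522 ] [-0.17660874  0.89817528  0.02733031]
```

```bash
python3 -m jog '[[0,0,0,0],[0,0,0,0],[0,0,0,0],[0,0,0,0],[0,0,0,0]]' 0;  python3 - <<'E'
from h import *
s=get_state();print(s['tcp_pos'],s['wrist_force'],s['moment'])
b=read_camera("scene");a=read_camera("side");w=read_camera("wrist")
cv2.imwrite("pics/w7.png",w[:,:,::-1])
o=np.hstack([cv2.resize(b[240:340,290:390,::-1],None,fx=4,fy=4,interpolation=2),cv2.resize(a[140:240,310:410,::-1],None,fx=4,fy=4,interpolation=2)]);cv2.imwrite("pics/s7.png",o)
E
```

```text
time_s: 7.9
tcp_pos: [0.5426, 0.1012, 0.1126]
ee_rot: [[0.152, 0.988, -0.0], [0.988, -0.152, 0.0], [0.0, -0.0, -1.0]]
wrist_force: [-0.6, 0.2, 0.1]
gripper_width: 0.499
[0.54259411 0.10119236 0.11259101] [-0.57600395  0.19650211  0.08784038] [-0.04290268  0.03622572  0.02160781]
```

View pics/s7.png

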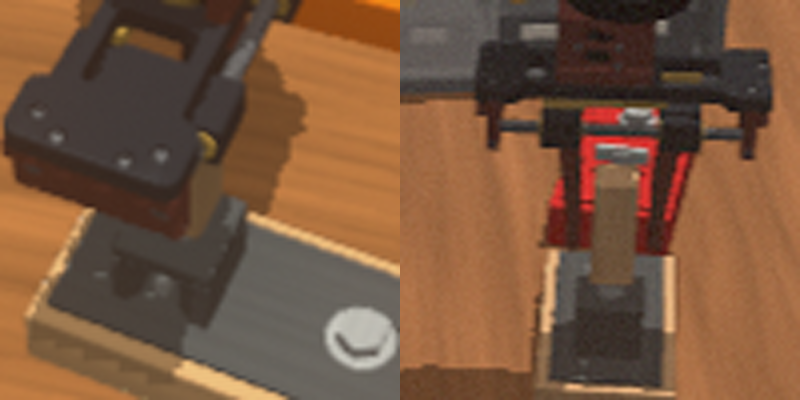

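View pics/w7.png

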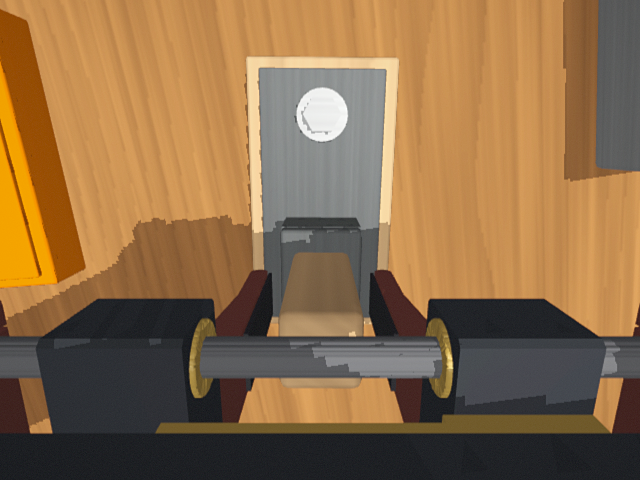

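```bash
python3 -m jog '[[0,0,0,0],[0,0,0,0],[0,0,0,0],[0,0,0,0],[0,0,0,0],[0,0,0,0]]' -1 30;  python3 -m jog '[[0,0,0,0.06],[0,0,0,0.14],[0,0,0,0.22],[0,0,0,0.3],[0,0,0,0.38],[0,0,0,0.46],[0,0,0,0.54],[0,0,0,0.62],[0,0,0,0.7],[0,0,0,0.7],[0,0,0,0.7]]' -1; python3 - <<'E'
from h import *
s=get_state();print(s['tcp_pos'],s['wrist_force'],s['moment'],np.degrees(np.arctan2(s['ee_rot'][1,1],s['ee_rot'][0,1])),s['q'][6])
b=read_camera("scene");a=read_camera("side")
o=np.hstack([cv2.resize(b[240:340,290:390,::-1],None,fx=4,fy=4,interpolation=2),cv2.resize(a[140:240,310:410,::-1],None,fx=4,fy=4,interpolation=2)]);cv2.imwrite("pics/s8.png",o)
E
```

```text
time_s: 8.65
tcp_pos: [0.5426, 0.1012, 0.1127]
ee_rot: [[0.152, 0.988, 0.0], [0.988, -0.152, 0.0], [0.0, 0.0, -1.0]]
wrist_force: [0.3, 0.1, 0.1]
gripper_width: 0.317
time_s: 9.75
tcp_pos: [0.5426, 0.1007, 0.1127]
ee_rot: [[0.752, 0.659, 0.0], [0.659, -0.752, -0.001], [-0.0, 0.001, -1.0]]
wrist_force: [1.1, -2.1, 0.1]
gripper_width: 0.316
[0.54264471 0.10073242 0.11265786] [ 1.10504964 -2.09787028  0.11884311] [-0.62211676 -0.041118   -0.04661805] -48.756818635699396 -60.9034712708762
```

View pics/s8.png

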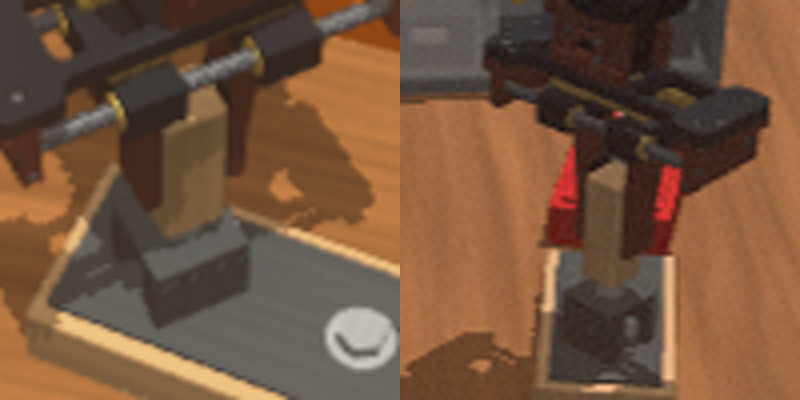

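```bash
python3 -m jog '[[0,0,0,0.06],[0,0,0,0.14],[0,0,0,0.22],[0,0,0,0.3],[0,0,0,0.38],[0,0,0,0.46],[0,0,0,0.54],[0,0,0,0.62],[0,0,0,0.69],[0,0,0,0.69],[0,0,0,0.69]]' -1; python3 - <<'E'
from h import *
import json
s=get_state();print(s['tcp_pos'],s['wrist_force'],s['moment'],np.degrees(np.arctan2(s['ee_rot'][1,1],s['ee_rot'][0,1])),s['q'][6])
b=read_camera("scene");a=read_camera("side")
cv2.imwrite("pics/d9full.png",a[:,:,::-1])
cv2.imwrite("pics/d9.png",cv2.resize(a[190:240,330:390,::-1],None,fx=12,fy=12,interpolation=2))
o=np.hstack([cv2.resize(b[240:340,290:390,::-1],None,fx=4,fy=4,interpolation=2),cv2.resize(a[140:240,310:410,::-1],None,fx=4,fy=4,interpolation=2)]);cv2.imwrite("pics/s9.png",o)
E
```

```text
time_s: 10.95
tcp_pos: [0.5429, 0.1011, 0.1127]
ee_rot: [[1.0, 0.03, 0.001], [0.03, -1.0, -0.0], [0.001, 0.0, -1.0]]
wrist_force: [1.9, -2.5, -0.5]
gripper_width: 0.312
[0.54287805 0.10109828 0.1126635 ] [ 1.90647799 -2.52560457 -0.54996625] [-0.63174988 -0.44161389  0.00952488] -88.25718814868934 -95.64816999587302
```

View pics/s9.png

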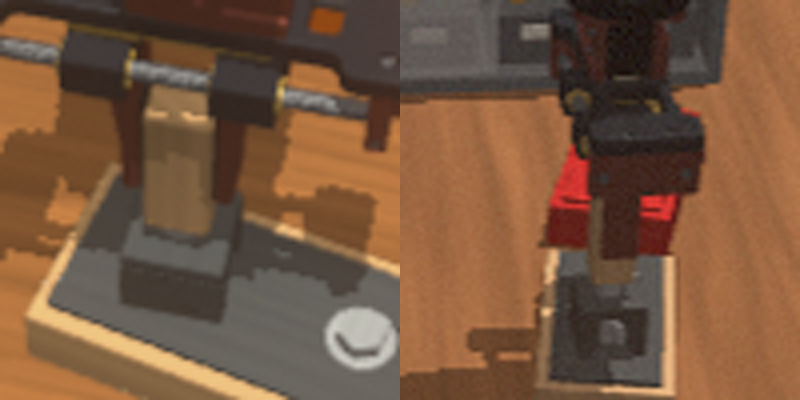

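View pics/d9.png

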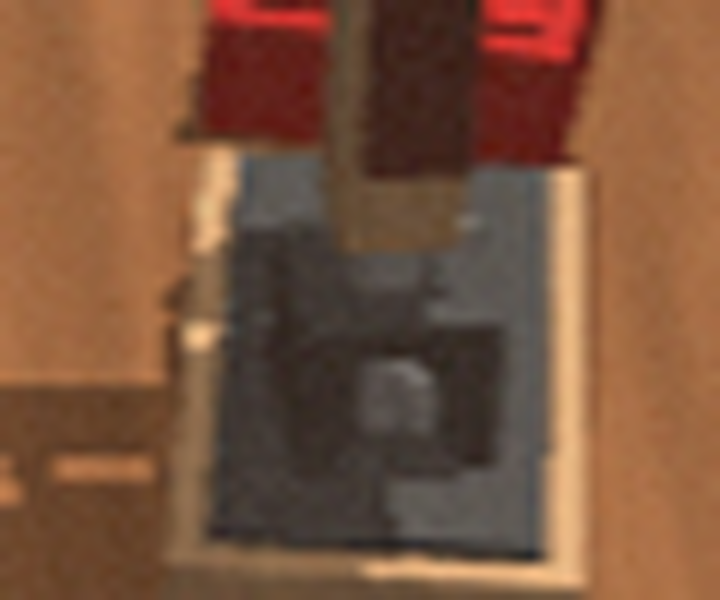

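```bash
python3 - <<'E'
from h import *
im=np.mean([read_camera("side").astype(float) for _ in range(4)],0)[:,:,::-1]
C=cam("side")
x0,y0,f=335,205,14
o=cv2.resize(im[205:240,335:385],None,fx=f,fy=f,interpolation=2); o=np.clip((o-20)*1.6,0,255).astype(np.uint8)
p=np.array([.5428,.1006,0])
yaw=np.radians(-88.3);X=np.array([np.cos(yaw),np.sin(yaw),0]);Y=np.array([-X[1],X[0],0])
def P(v): u=proj(C,[v])[0]; return ((u-[x0,y0]+.5)*f-.5)
Z=np.array([0,0,1])
print("side foot front corners/slot walls:")
for y in(-.022,-.009,.009,.022): print(y,P(p+X*.022+Y*y+Z*.076).round(),P(p+X*.022+Y*y+Z*.050).round(),P(p+X*.022+Y*y+Z*.038).round())
for a in(50,56,60,63,66,70):
    t=np.radians(-8.8-a);d=np.array([np.cos(t),np.sin(t),0]);print(a,P(p+d*.020+Z*.060).round(),P(p+d*.020+Z*.045).round())
cv2.imwrite("pics/d10.png",o)
E
```

```text
side foot front corners/slot walls:
-0.022 [286. 187.] [280. 304.] [277. 358.]
-0.009 [356. 183.] [350. 301.] [347. 354.]
0.009 [454. 178.] [446. 295.] [442. 348.]
0.022 [524. 174.] [515. 291.] [511. 344.]
50 [449. 236.] [444. 303.]
56 [440. 240.] [435. 307.]
60 [433. 242.] [429. 308.]
63 [428. 243.] [424. 310.]
66 [423. 244.] [419. 311.]
70 [416. 245.] [412. 312.]
```

View pics/d10.png

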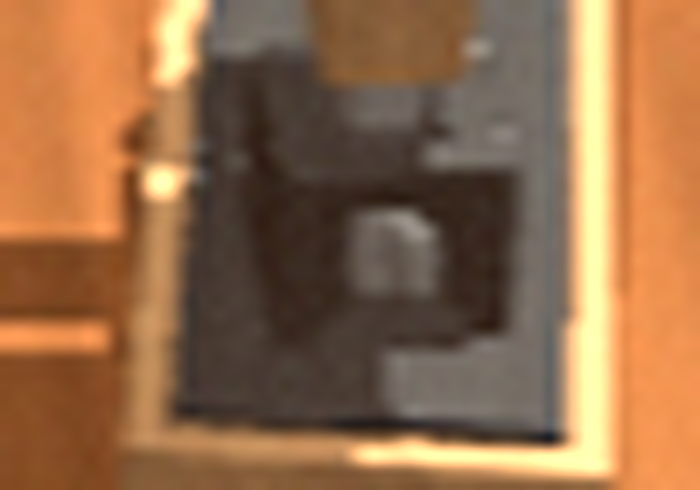

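```bash
python3 -m jog '[[0,0,0,0],[0,0,0,0],[0,0,0,0],[0,0,0,0],[0,0,0,0],[0,0,0,0],[0,0,0,0],[0,0,0,0]]' 0.6; python3 -m jog '[[0,0,-0.5,0],[0,0,-1.5,0],[0,0,-3,0],[0,0,-5,0],[0,0,-8,0],[0,0,-11,0],[0,0,-12,0],[0,0,-12,0],[0,0,-12,0],[-2,0,-12,0],[-6,0,-12,0],[-10,0,-12,0],[-12,0,-12,0],[-12,0,-12,0],[-12,0,-12,0]]'; python3 - <<'E'
from h import *
im={n:read_camera(n) for n in("scene","side","wrist")}
for n in im: cv2.imwrite(f"pics/{n}11.png",im[n][:,:,::-1])
s=get_state();print(s['tcp_pos'],s['wrist_force'],s['time_s'])
import json
C=get_calibration("wrist");json.dump({k:np.array(v).tolist() for k,v in C.items()},open("w11.json","w"))
cv2.imwrite("pics/d11.png",cv2.resize(im["side"][170:240,325:395,::-1],None,fx=8,fy=8,interpolation=2))
E
```

```text
time_s: 12.05
tcp_pos: [0.5425, 0.1012, 0.1126]
ee_rot: [[1.0, 0.028, -0.0], [0.028, -1.0, -0.0], [-0.0, 0.0, -1.0]]
wrist_force: [-0.0, 1.2, -0.2]
gripper_width: 0.798
time_s: 13.55
tcp_pos: [0.4227, 0.0979, 0.2321]
ee_rot: [[1.0, 0.028, -0.0], [0.028, -1.0, -0.0], [-0.0, 0.0, -1.0]]
wrist_force: [-0.4, -0.5, 0.2]
gripper_width: 0.8
[0.42348626 0.09781854 0.23223475] [-0.78765592 -0.37693414  0.2947471 ] 13.7
```

View pics/scene11.png

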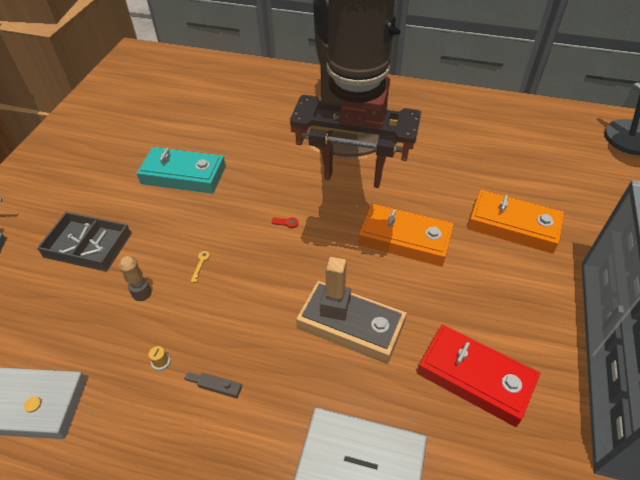

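View pics/d11.png

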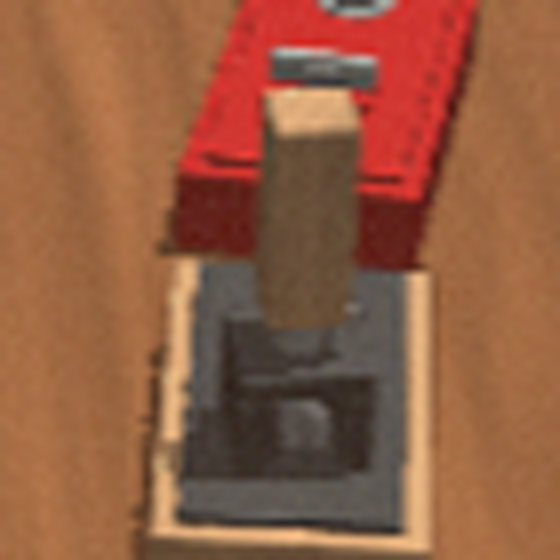

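View pics/wrist11.png

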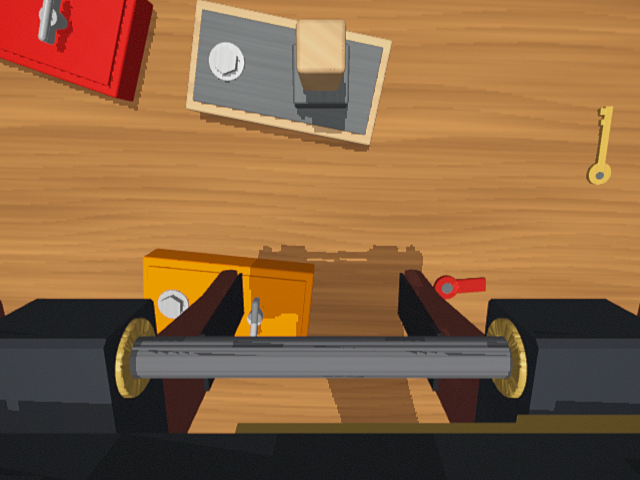

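```bash
python3 - <<'E'
from h import *
import json
im=np.mean([read_camera("side").astype(float) for _ in range(8)],0)
g=im[200:235,340:380].mean(2)
print(g[14:30,8:34].round().astype(int))
o=cv2.resize(im[200:240,340:385,::-1],None,fx=14,fy=14,interpolation=cv2.INTER_NEAREST);cv2.imwrite("pics/d12.png",np.clip((o-20)*1.8,0,255).astype(np.uint8))
w=cam("wrist",{k:np.array(v) if isinstance(v,list) else v for k,v in json.load(open("w11.json")).items()})
P=np.array([onz(w,u,.163) for u in((297,20),(345,20),(344,72),(297,72))]);print(P,P.mean(0))
E
```

```text
[[143  82  87  88  70  42  52  61  60  60  59  59  65  68  67  67  63  57
   59  76  89  89  87  88  88  89]
 [149  91  86  90  72  40  49  59  60  60  60  59  59  59  57  58  57  75
   87  89  89  89  89  90  89  90]
 [145  83  85  83  63  41  46  55  58  58  57  59  58  75  90  89  89  91
   92  90  89  90  91  87  87  90]
 [116  84  85  84  61  45  46  66  81  78  76  76  71  68  68  65  61  59
   54  55  53  54  51  61  80  90]
 [ 85  86  85  83  63  41  45  50  54  52  51  52  50  50  49  48  48  46
   46  46  47  47  47  57  80  92]
 [113  82  85  82  62  42  42  45  48  48  48  47  46  45  44  43  45  46
   46  47  48  50  49  56  79  92]
 [118  83  87  84  63  43  51  55  55  51  45  57  74  83  90 105  95  58
   43  47  48  48  48  57  79  89]
 [ 80  72  61  62  54  44  47  49  49  48  48  54  72  83  80  91 111  99
   59  45  48  50  47  58  79  90]
 [ 83  71  56  60  53  45  43  48  49  51  47  55  72  82  79  75  88  88
   63  46  50  49  47  63  85  89]
 [ 91  73  56  60  56  49  45  47  48  49  48  56  73  77  74  74  80  85
   66  47  48  48  47  64  85  90]
 [ 62  58  58  61  58  50  46  48  49  49  48  54  72  84  80  74  78  81
   62  48  48  47  48  65  85  89]
 [ 60  57  60  57  60  52  45  48  48  48  46  52  68  80  74  68  78  81
   60  46  49  49  47  63  86  90]
 [ 57  57  59  59  60  55  48  48  49  47  49  51  55  59  59  58  63  62
   56  50  47  48  44  71  90  88]
 [ 62  60  60  58  60  58  50  49  47  50  51  57  60  60  59  60  60  60
   60  57  51  49  47  72  89  89]
 [ 56  58  60  58  60  59  52  45  49  51  57  60  59  60  59  59  59  60
   59  58  53  44  47  75  89  89]
 [ 56  56  58  56  58  58  53  48  48  53  57  57  57  55  56  58  57  57
   58  58  75  86  89  86  89  88]]
[[0.55435414 0.11528404 0.163     ]
 [0.5551041  0.08913987 0.163     ]
 [0.52876962 0.08855024 0.163     ]
 [0.52801658 0.11492698 0.163     ]] [0.54156111 0.10197528 0.163     ]
```

View pics/d12.png

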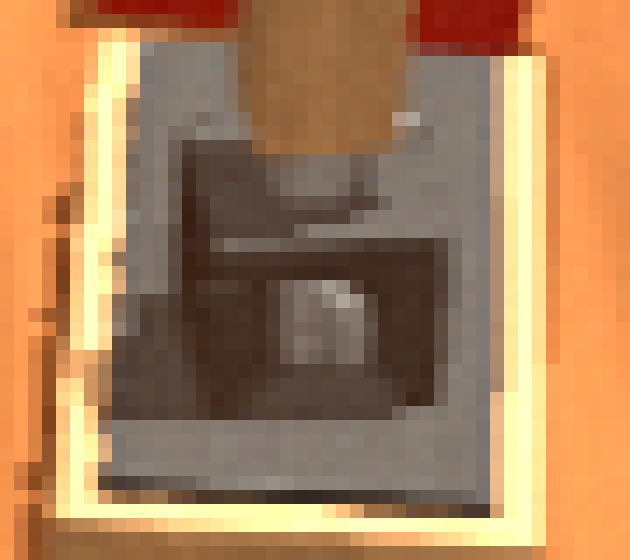

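```bash
python3 -c "
from bench import *
print(job_done(), get_state()['time_s'])"
```

```text
the job is handed in; nothing more can be done
the job is handed in; nothing more can be done
```

I gripped the wing driver by its square handle and set it down astride the wing screw. I let go once to check it stood flat, then regripped it and turned it 79.5° clockwise. With up to 17° of play in the slot, that puts the screw at about 62–65°. I then released it and moved the arm clear at about 14 s, with the highest force I read about 7 N.

**Last checks**
- **Seating:** contact came at the height expected for a driver flat on the plate. It still stands upright over the screw in all three cameras, and the nut driver was not touched.
- **Screw angle:** the side camera shows the end of the wing against the slot wall, offset about 14°, which suggests about 65°. That estimate is only good to about 3°, because the wing end is just a few pixels wide. I had no direct reading of the screw joint.
- **Disagreements:** the scene camera put the wing 2–3 mm further out in x than the wrist camera did. Heights measured from two views came out 4–8 mm below the stated ones. I used the wrist camera's positions with the stated heights, and the contact height agreed with them.

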